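Hook and draw shut the thermometer-cover bin

ROBOT

A 7-joint arm with a two-finger parallel gripper is mounted at the origin on the work surface. World frame = base frame: x ahead of the robot, y to its left, z up, the work surface at z = 0. Lengths are in m, angles in rad, forces in N, time in s.
With the tool pointing down it reaches from about 0.425 to 0.875 m from the base axis. Payload 4.7 kg.
Tool frame: the origin (TCP) lies where the fingers leave the gripper's body, on its centre line; the fingertips stand 70 mm ahead of it and the grasp point (between the pads) lies 51 mm ahead of it; z points along the fingers, y is the line along which they close (so a half turn about z gives the same grasp; the last joint's range is limited). The gripper opens to 87 mm and grips with 3 to 60 N. Pads are 19 mm wide; open, the fingers measure 117 mm over their backs; the gripper's body (75 mm by 190 mm) begins 51 mm behind the grasp point.
Start: joints at [1.159, 0.321, -0.07, 1.45, 0.023, 1.371, -0.057], TCP at [0.268, -0.592, 0.292] pointing down, gripper open.
Joint ranges: [-2.86, 2.86], [-0.3, 2.09], [-1.38, 1.24], [0.06, 2.45], [-1.56, 4.7], [0.09, 2.05], [-2.69, 2.69]. Speed limits (rad/s): [2.57, 2.57, 3.14, 3.14, 3.14, 3.14, 3.14].

INTERFACE

Orientations are given as a rotation vector (axis times angle).
In Python, from bench import ctrl gives the robot as it stands.
- The arm moves only by the tool play_rows, never from a script. Its argument "increments" is a list that holds one entry, the list of rows, each a list of 7 numbers: the shift along the tool's x, y, z as a fraction of full scale, then the turn, a rotation vector about the tool's x, y, z as a fraction of full scale, then the gripper command: -1 is shut, 1 is fully open, values between are in proportion. A call has 1 to 8 rows; each row is the pose to reach, as a shift and turn from the pose commanded when the call began, along the tool's axes at that moment; what a row does not reach only later rows make up. Full scale, the value 1, is 0.1 m for a shift and 90 degrees for a turn. A row lasts 1/10 s, in which the tool goes at most 50 mm and 8.59 degrees, less where a joint would pass 70% of its speed; a pose out of reach is approached as far as the arm can. A call with a number of a shift or a turn outside -1 to 1 is refused whole. A call with a gripper value outside its range is refused whole. The fingers move at their own pace and stop on an object; "squeeze" is the grip in N (left out, the last holds). Time passes only in rows, so rows that repeat a pose let the fingers close. It gives the time, the measured TCP pose, the force, the opening and the grip force at its end, in the units of the state.
- ctrl.get_state(): the state, without advancing time (a new reading comes with each control period).
- ctrl.get_image(name): name is "side" or "top"; returns the picture (480x640x3 uint8, red, green, blue); there is no depth.
- ctrl.get_calibration(name): a dict with "vertical_fov" (degrees; the focal length in pixels is half the picture's height over the tangent of half this angle, whatever the lens; pixels are square), "cx", "cy" (the principal point, pixels), "dist_coeffs" ([k1, k2, p1, p2, k3] as OpenCV has them; the pictures are not rectified), "R" (3x3) and "t" (3): a world point X has camera coordinates R X + t. Camera axes: x right, y down, z forward; pixel columns grow to the right and rows downward; lengths in m; the calibration is good to about 2 mm. A picture is of the moment at which its call begins. get_calibration takes no time and is no camera call.
- ctrl.close_job(): hands the job in; it is judged then, once.
The state is a dict: "time": time; "joint_positions": joint angles; "qd": joint speeds; "joint_torque": joint torques, N m; "position": TCP position; "tool_rot": TCP orientation; "ft_force": force on the tool from outside, world axes, zero at the start; "torque": the same for the moment, N m; "grip_width": opening from 0.0 (shut) to 1.0 (fully open); "grip_force": force on a finger pad.
Only numpy, scipy, OpenCV 4.12 (cv2) and the standard library are available. Lean on these libraries where they do the work, as an engineer would, in place of code of your own. Each camera call takes 0.05 s, during which the arm holds its last target. There are 200 camera calls.

TASK

The tilt-out bin of spare thermometer covers hangs open: press down the red knob of its sprung hook, run the hook out under the bin's brass bar until it gently meets the bar, and let the spring lift the hook so that it catches the bar while the bin is still open. Then draw the bin fully shut with the caught hook and let go, leaving the bin shut and the bar held in the hook. Never force the thin hook, and leave the jar, the spoon and the thermometer where they are.

Things in the scene. Friction and masses are not known exactly. Their poses are not given: they have to be found in the camera images.
- station: Fixed base: steel biscuit-tin lid (340 x 360 mm, top at height 50 mm) on brackets at a low wooden board, with the grey bin housing, hook rails and a bamboo tray. Origin: on the work surface under the lid's middle, straight below the bin's hinge. Its x axis is level and points inwards (to housing and board); its -x is OUTWARDS, the way the bin tilts, roughly to the robot's right. z up.
- bintilt (a joint): Tilt of the bin about its level hinge (along the station's y, 55 mm above the work surface): 0 = fully shut, 0.26 rad = fully open against a hard stop, which is where it starts. A spring keeps pushing it open, with about 1.5 to 2 N at the bar, so it stays shut only while the hook holds it.
- bin: The blue open-topped bin (98 mm wide, 60 mm deep, wall 56 mm high) full of white covers, with two slotted aluminium ears that carry the brass bar. Origin on the hinge; with the bin shut its axes are those of the station.
- bar_mark (a point): Middle of the ears' slots, 88 mm above the hinge when shut. The brass bar (round, 6 mm thick, 70 mm long, level, along the station's y) is clamped in the slots up to 10 mm further in or out than this mark, along the bin's x; where exactly is not told and must be felt or seen. It does not move in its slots.
- carriage (a joint): Place of the black carriage (32 x 50 mm, top at height 175 mm) on two level rails (tops at 170 mm) that run along the station's x over the housing and out past the bin: 0 = fully in, 0.075 m = fully out, growing outwards. It slides with about 4 N of friction and stays where left. At the start the hook is inwards of the bar.
- plunger (a joint): Press of the sprung, damped plunger that carries the hook: 0 = up, 0.028 m = fully down (hard stop); spring 2 N at 0, 5 N at 0.028. From 0.023 the hook passes clear below the open bin's bar. With the bar caught it rises only to 0.007 to 0.013 (bin open) or 0.007 (bin shut); 0.009 more than these means the lip is jammed under the bar; 0 means it missed.
- knob (a point): Centre of the red knob on the plunger: 18 x 18 mm across, 30 mm high, sides along the station's x and y; 63 mm above the carriage's middle when up, 35 mm when fully pressed. Nothing else stands within 60 mm at its height; grip it from above across either pair of sides.
- hook: Steel J hook, 8 mm wide. Origin: mid throat, where the bar's middle lies when caught; axes as the station's. Throat 9 mm along x, open upwards: shank face 4.5 mm inwards of the origin, foot top 3 mm below it, lip (4 mm thick, 9 mm high) on the outer side. The bar meets the shank when its middle is 1.5 mm inwards of the origin. It gives 1 mm per 6 N along x; over 12 N on it ruins it.
- jar: Glass jar with a metal screw lid, 52 mm across, 66 mm high, standing on the tin lid in front of the bin. Origin at the middle of its underside. Not to be moved.
- thermometer: Purple forehead thermometer, about 165 mm long, 36 mm wide, 34 mm high, lying on the tin lid beside the bin. Origin at its underside. Not to be moved.
- spoon: Stainless measuring spoon, 130 mm long, lying in the bamboo tray beside the bin. Not to be moved.

How it is judged:
On the way, in this order (a step that is already met when the one before it is completed fails the run):
1. the plunger is pressed so far that the hook passes below the bar (value of joint plunger above 0.016 m), for 0.1 s.
2. the spring has lifted the hook onto the bar and the bar lies in its throat, with the bin still open (value of joint bintilt above 0.12 rad and contact force between hook and bin above 0.5 N and value of joint plunger between 0.004 and 0.0145 m), for 0.2 s.
At the end, for the whole second after the job is handed in: The bin is shut (tilt under 0.045 rad) and at rest, and the bar lies in the throat of the hook, which the spring holds up against it (hook and bin in contact, plunger between 4.5 and 12.5 mm) (value of joint bintilt below 0.045 rad and value of joint plunger between 0.0045 and 0.0125 m and contact force between hook and bin above 0.5 N and velocity of joint bintilt between -0.05 and 0.05 rad/s); the robot touches nothing.
It fails at once if the hook is forced: more than 12 N on it (contact force between hook and anything else above 12 N).
It fails at once if the jar is moved more than 15 mm (distance of jar from where it was at the start of the episode above 0.015 m).
It fails at once if the thermometer is moved more than 15 mm (distance of thermometer from where it was at the start of the episode above 0.015 m).
It fails at once if the spoon is moved more than 15 mm (distance of spoon from where it was at the start of the episode above 0.015 m).
It also fails if it takes over 45 s, if anything falls off the work surface, if the arm or the gripper's body presses on something with over 40 N, if the wrist force passes 120 N, or if a joint passes its speed limit or range.

## Working session

There is one attempt and no reset: what is moved stays moved. The work goes in short steps, Python scripts to look and compute and a tool call to move; the robot and the scene stay as the last step left them, time stands still between calls to the robot, and variables do not carry over. Pictures are saved under pics/ and viewed, at most 10 in all, crops included, and the job is handed in when it is done.

Besides the shell and the picture viewer there is one more tool, called after "Emit:" as a command line: name --argument value ..., lists and objects as JSON in quotes. play_rows: Moves the arm, as the interface text tells. Shift numbers are shares of 0.1 m and turn numbers shares of 90 degrees, none past 1 either way. Its arguments: {"type":"object","properties":{"increments":{"type":"array"},"squeeze":{"type":"number"}},"required":["increments"]}

```bash
mkdir -p pics
cat > h.py <<'E'
import numpy as np, cv2
from bench import ctrl
def cal(n):
    c=ctrl.get_calibration(n); f=240/np.tan(np.radians(c["vertical_fov"])/2)
    return np.array([[f,0,c["cx"]],[0,f,c["cy"]],[0,0,1.]]),np.array(c["dist_coeffs"],float),np.array(c["R"],float),np.array(c["t"],float)
def ray(n,p):
    K,d,R,t=cal(n); u=cv2.undistortPoints(np.array([[p]],float),K,d)[0,0]
    v=R.T@np.array([u[0],u[1],1]); return -R.T@t, v/np.linalg.norm(v)
def plane(n,p,z):
    o,v=ray(n,p); return o+v*(z-o[2])/v[2]
def tri(ps,pt):
    o1,a=ray("side",ps);o2,b=ray("top",pt)
    s=np.linalg.lstsq(np.c_[a,-b],o2-o1,rcond=None)[0]
    p,q=o1+s[0]*a,o2+s[1]*b; return (p+q)/2,np.linalg.norm(p-q)
def proj(n,X):
    K,d,R,t=cal(n); return cv2.projectPoints(np.array(X,float).reshape(-1,1,3),cv2.Rodrigues(R)[0],t,K,d)[0][:,0]
def snap(n,name):
    im=ctrl.get_image(n); cv2.imwrite(f"pics/{name}.png",im[:,:,::-1]); return im
def red(im):
    h=cv2.cvtColor(im,cv2.COLOR_RGB2HSV); m=(((h[...,0]<7)|(h[...,0]>173))&(h[...,1]>150)&(h[...,2]>70)).astype(np.uint8)
    n,l,s,c=cv2.connectedComponentsWithStats(m); return [(s[i].tolist(),c[i].round(1).tolist()) for i in range(1,n) if s[i,4]>30]
E
python3 - <<'E'
from h import *
for n in("side","top"):
    im=snap(n,n+"0"); K,d,R,t=cal(n); print(n,K[0,0],(-R.T@t).round(3),R.round(2).tolist(),red(im))
s=ctrl.get_state(); print(s["tool_rot"],s["position"],s["ft_force"],s["time"])
E
```

```text
side 592.8704915077159 [ 0.468 -0.532  0.585] [[0.98, -0.21, 0.0], [-0.13, -0.61, -0.78], [0.16, 0.76, -0.62]] [([256, 205, 19, 33, 582], [265.2, 220.8]), ([291, 253, 114, 21, 197], [354.2, 256.9]), ([88, 260, 157, 220, 621], [132.8, 347.8]), ([407, 285, 59, 195, 388], [439.6, 395.8])]
top 599.967627657673 [ 0.541 -0.015  0.883] [[-0.0, -1.0, -0.01], [-1.0, 0.0, -0.08], [0.08, 0.01, -1.0]] [([239, 155, 276, 287, 1487], [386.9, 305.9]), ([365, 291, 20, 18, 310], [374.4, 299.6])]
[-3.06903770e+00 -6.63465481e-01  7.18605959e-04] [ 0.26828045 -0.59164711  0.29126029] [-0.17212893  0.08609568  0.79601366] 0.1
```

View pics/side0.png

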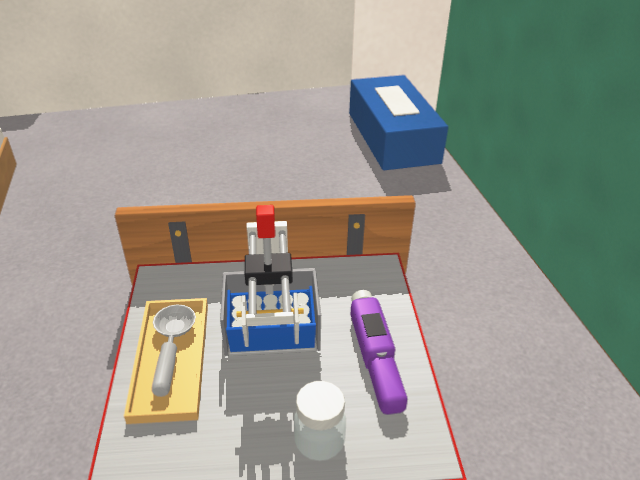

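View pics/top0.png

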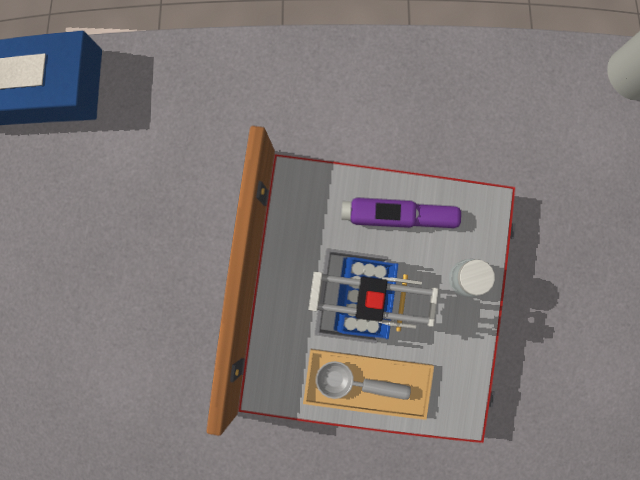

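The side view shows the red knob at (265,221), the carriage below it and the brass bar at about (275,312). In the top view the knob is at (374,300), and the bar runs from (404,275) to (398,330), outwards of the hook. The jar lid is at (474,278).

Run:
```python
from h import *
P=[plane("top",p,.05)[:2] for p in[(275,155),(514,187),(483,441),(240,411)]]
c=np.mean(P,0); print("lid",np.round(P,3).tolist(),c)
for a,b in((1,0),(2,3)): d=P[a]-P[b]; print("out dir deg",np.degrees(np.arctan2(d[1],d[0])))
for a,b in((1,2),(0,3)): d=P[a]-P[b]; print("y dir deg",np.degrees(np.arctan2(d[1],d[0])))
k,e=tri((265.2,220.8),(374.4,299.6)); print("knob",k,e)
im=cv2.imread("pics/top0.png"); h=cv2.cvtColor(im,cv2.COLOR_BGR2HSV)
m=((h[...,0]>12)&(h[...,0]<32)&(h[...,1]>110)).astype(np.uint8); m[:,:380]=0;m[:,430:]=0;m[:265]=0;m[340:]=0
n,l,s,cc=cv2.connectedComponentsWithStats(m); print("bar top",[(s[i].tolist(),cc[i].round(1).tolist()) for i in range(1,n) if s[i,4]>4])
im2=cv2.imread("pics/side0.png")
a=cv2.resize(im[235:355,300:450],None,fx=5,fy=5,interpolation=cv2.INTER_CUBIC)
cv2.imwrite("pics/t_c.png",a)
b=cv2.resize(im2[195:355,205:335],None,fx=3.7,fy=3.7,interpolation=cv2.INTER_CUBIC)
cv2.imwrite("pics/s_c.png",b)
```

```text
lid [[0.727, 0.072], [0.681, -0.269], [0.322, -0.221], [0.367, 0.119]] [ 0.52437034 -0.07487555]
out dir deg -97.6238233293201
out dir deg -97.5783831647735
y dir deg -7.647323527266925
y dir deg -7.557658871095374
knob [ 0.5267113  -0.05627149  0.23043709] 0.0006009145989315498
bar top [([403, 274, 5, 5, 21], [405.0, 276.4]), ([402, 283, 5, 3, 11], [404.1, 283.6]), ([399, 292, 7, 22, 95], [401.8, 302.2]), ([397, 321, 5, 2, 9], [399.2, 321.4]), ([396, 327, 5, 4, 20], [398.0, 328.5])]
```

View pics/t_c.png

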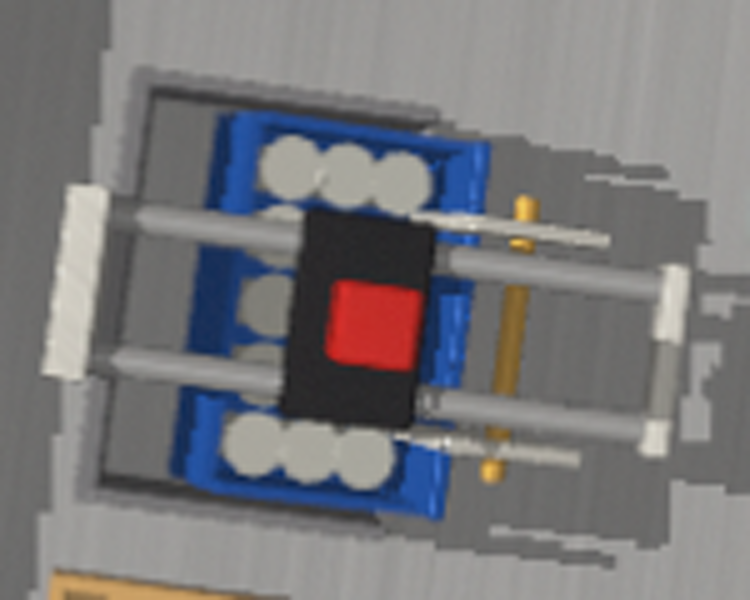

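View pics/s_c.png

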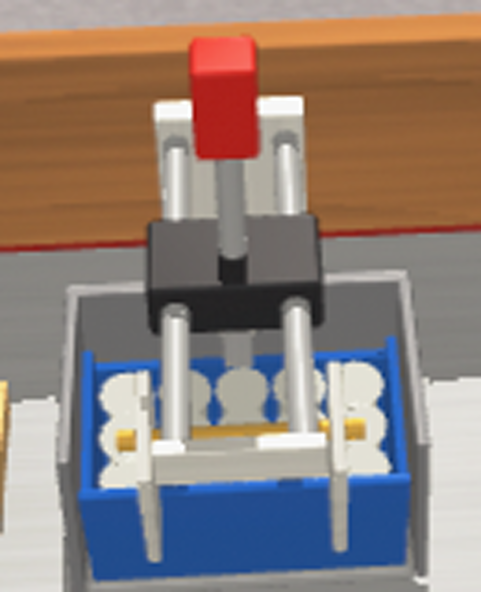

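The top crop shows the knob midway between the rails, with the brass bar about 28 px outwards of it. The side crop shows the plunger up and the bin open. Now I'll raise the tool and turn it so the fingers close along the station's x.

Emit:
play_rows --increments '[[[0.2,-0.9,-0.6,0,0,0.355,0.2],[0.2,-0.9,-0.6,0,0,0.355,0.2],[0.2,-0.9,-0.6,0,0,0.355,0.2],[0.2,-0.9,-0.6,0,0,0.355,0.2],[0.2,-0.9,-0.6,0,0,0.355,0.2]]]'

```text
time: 0.6
position: [0.2495, -0.5014, 0.3526]
tool_rot: [3.134, -0.207, 0.0]
ft_force: [-0.4, 0.4, -0.7]
grip_width: 0.646
grip_force: 0.0
```

```bash
cat >> h.py <<'E'
th=np.radians(82.4); O=np.array([.5244,-.0749]); SX=np.array([np.cos(th),np.sin(th)]); SY=np.array([-SX[1],SX[0]])
def st(p): d=np.array(p)[:2]-O; return d@SX,d@SY
def to(g): # tool-axes shift (in 0.1 m) to TCP goal g, turn needed about tool z (in 90 deg)
    s=ctrl.get_state(); R=cv2.Rodrigues(np.array(s["tool_rot"]))[0]
    a=np.degrees(np.arctan2(R[1,1],R[0,1])); w=np.degrees(th)-180
    print("pos",s["position"],"shift",(R.T@(np.array(g)-s["position"])*10).round(3),"turn",(-(w-a)/90).round(3),"tz",R[:,2].round(3),"t",s["time"])
E
python3 - <<'E'
from h import *
k=plane("top",(374.4,299.6),.243); print(k,"knob st",st(k))
for p in((405,275.5),(398,329.5),(401.5,302.5)): print("bar st",st(plane("top",p,.140)))
to([k[0],k[1],.285])
E
```

```text
[ 0.52727849 -0.05552131  0.243     ] knob st (np.float64(0.01958915744661205), np.float64(-0.0002902480475646122))
bar st (np.float64(-0.021001961219722795), np.float64(-0.033349204455789705))
bar st (np.float64(-0.020834610588989333), np.float64(0.0339373595106807))
bar st (np.float64(-0.020874894453508895), np.float64(0.00032743524173387044))
pos [ 0.2494621  -0.50136401  0.3525733 ] shift [ 2.169 -4.785  0.673] turn 0.001 tz [ 0.    -0.001 -1.   ] t 0.6
```

Emit:
play_rows --increments '[[[0.22,-0.48,0,0,0,0,0.2],[0.43,-0.95,0,0,0,0,0.2],[0.43,-0.95,0,0,0,0,0.2]]]'

```text
time: 0.9
position: [0.3093, -0.4076, 0.3519]
tool_rot: [-3.133, 0.187, -0.002]
ft_force: [0.2, 0.8, 0.3]
grip_width: 0.596
grip_force: 0.0
```

Emit:
play_rows --increments '[[[0.22,-0.48,0,0,0,0,0.2],[0.43,-0.95,0,0,0,0,0.2],[0.43,-0.95,0,0,0,0,0.2]]]'

```text
time: 1.2
position: [0.3637, -0.3189, 0.3521]
tool_rot: [-3.133, 0.186, -0.002]
ft_force: [-0.5, -0.8, 0.3]
grip_width: 0.597
grip_force: 0.0
```

Emit:
play_rows --increments '[[[0.22,-0.48,0,0,0,0,0.0],[0.43,-0.95,0,0,0,0,0.0],[0.43,-0.95,0,0,0,0,0.0]]]'

```text
time: 1.5
position: [0.4182, -0.2303, 0.3521]
tool_rot: [-3.133, 0.187, -0.002]
ft_force: [-1.0, 0.6, 0.1]
grip_width: 0.508
grip_force: 0.0
```

Emit:
play_rows --increments '[[[0.22,-0.48,0,0,0,0,0.0],[0.43,-0.95,0,0,0,0,0.0],[0.43,-0.95,0,0,0,0,0.0],[0.43,-0.95,0,0,0,0,0.0]]]'

```text
time: 1.9
position: [0.4704, -0.1471, 0.3518]
tool_rot: [-3.135, 0.199, 0.002]
ft_force: [-0.9, -0.7, -0.3]
grip_width: 0.502
grip_force: 0.0
```

Emit:
play_rows --increments '[[[0.22,-0.48,0,0,0,0,0.0],[0.44,-0.97,0,0,0,0,0.0],[0.44,-0.97,0,0,0,0,0.0],[0.44,-0.97,0,0,0,0,0.0]]]'

```text
time: 2.3
position: [0.5265, -0.0578, 0.3517]
tool_rot: [3.135, -0.204, -0.002]
ft_force: [-0.7, -0.2, -0.7]
grip_width: 0.5
grip_force: 0.0
```

Run:
```python
from h import *
to([.5272,-.0556,.285]); print(ctrl.get_state()["grip_width"])
```

```text
pos [ 0.52646211 -0.05783458  0.35167248] shift [ 0.005 -0.023  0.667] turn 0.002 tz [-0.001 -0.    -1.   ] t 2.3
0.5001437758024077
```

Emit:
play_rows --increments '[[[0.005,-0.022,0.3,0,0,0,0.0],[0.005,-0.022,0.5,0,0,0,0.0],[0.005,-0.022,0.66,0,0,0,0.0],[0.005,-0.022,0.66,0,0,0,0.0]]]'

```text
time: 2.7
position: [0.525, -0.0588, 0.2836]
tool_rot: [3.133, -0.213, -0.009]
ft_force: [0.1, 0.4, 0.1]
grip_width: 0.502
grip_force: 0.0
```

Emit:
play_rows --increments '[[[0,0,0,0,0,0,-0.4],[0,0,0,0,0,0,-0.4],[0,0,0,0,0,0,-1],[0,0,0,0,0,0,-1],[0,0,0,0,0,0,-1],[0,0,0,0,0,0,-1]]]' --squeeze 20

```text
time: 3.3
position: [0.5274, -0.0559, 0.2867]
tool_rot: [3.133, -0.208, 0.002]
ft_force: [-0.9, -2.8, 1.4]
grip_width: 0.206
grip_force: 20.0
```

Run:
```python
from h import *
snap("side","s1")
to([.5272,-.0556,.285]); s=ctrl.get_state(); print(s["ft_force"])
```

```text
pos [ 0.52734363 -0.05590062  0.2866466 ] shift [-0.002 -0.003  0.016] turn 0.0 tz [ 0.001 -0.001 -1.   ] t 3.35
[-0.57812525 -3.4743789   2.14476553]
```

View pics/s1.png

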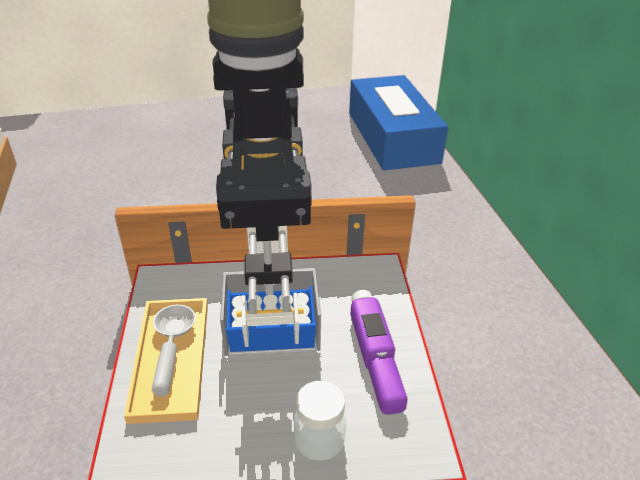

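The fingers have closed on the knob: the opening is 0.206, or 17.9 mm. Next I press the plunger down.

Emit:
play_rows --increments '[[[0,0,0.05,0,0,0,-1],[0,0,0.1,0,0,0,-1],[0,0,0.15,0,0,0,-1],[0,0,0.2,0,0,0,-1],[0,0,0.24,0,0,0,-1],[0,0,0.26,0,0,0,-1],[0,0,0.26,0,0,0,-1],[0,0,0.26,0,0,0,-1]]]'

```text
time: 4.15
position: [0.5274, -0.0559, 0.2605]
tool_rot: [3.134, -0.208, 0.001]
ft_force: [0.3, -4.2, 4.6]
grip_width: 0.204
grip_force: 20.0
```

Emit:
play_rows --increments '[[[0,0.03,0,0,0,0,-1],[0,0.07,0,0,0,0,-1],[0,0.11,0,0,0,0,-1],[0,0.15,0,0,0,0,-1],[0,0.19,0,0,0,0,-1],[0,0.22,0,0,0,0,-1],[0,0.22,0,0,0,0,-1]]]'

```text
time: 4.85
position: [0.5243, -0.0778, 0.2603]
tool_rot: [3.134, -0.208, 0.001]
ft_force: [2.6, 1.7, 3.8]
grip_width: 0.209
grip_force: 20.0
```

Run:
```python
from h import *
im=snap("side","s2"); cv2.imwrite("pics/s2c.png",cv2.resize(im[225:365,205:335,::-1],None,fx=4.2,fy=4.2,interpolation=cv2.INTER_CUBIC))
```

```text
(no output)
```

View pics/s2c.png

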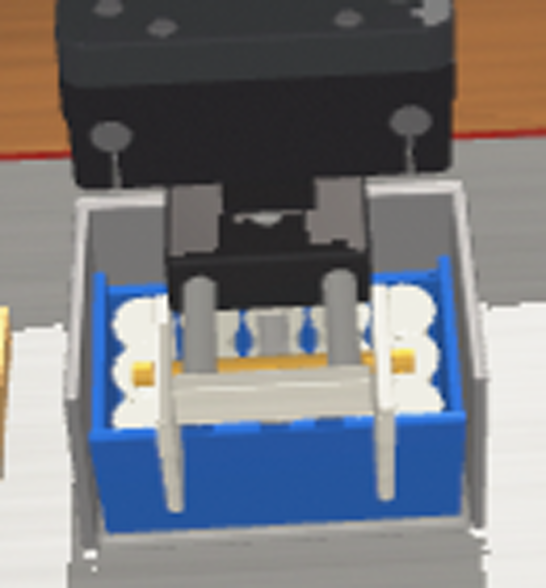

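The crop shows the shank at about (275,330), still clear behind and inwards of the bar, which lies at about (275,362). I'll keep going out slowly.

Emit:
play_rows --increments '[[[0,0.02,0,0,0,0,-1],[0,0.04,0,0,0,0,-1],[0,0.06,0,0,0,0,-1],[0,0.08,0,0,0,0,-1]]]'

```text
time: 5.3
position: [0.5233, -0.0849, 0.2603]
tool_rot: [-3.135, 0.207, -0.001]
ft_force: [3.5, 3.9, 4.9]
grip_width: 0.205
grip_force: 20.0
```

Emit:
play_rows --increments '[[[0,0.01,0,0,0,0,-1],[0,0.02,0,0,0,0,-1]]]'

```text
time: 5.5
position: [0.523, -0.087, 0.2603]
tool_rot: [3.135, -0.207, 0.001]
ft_force: [3.5, 2.8, 3.8]
grip_width: 0.207
grip_force: 20.0
```

Emit:
play_rows --increments '[[[0,0.01,0,0,0,0,-1],[0,0.02,0,0,0,0,-1]]]'

```text
time: 5.7
position: [0.5228, -0.0889, 0.2603]
tool_rot: [3.135, -0.207, 0.001]
ft_force: [3.4, 4.0, 5.0]
grip_width: 0.2
grip_force: 20.0
```

Emit:
play_rows --increments '[[[0,0.005,0,0,0,0,-1],[0,0.01,0,0,0,0,-1]]]'

```text
time: 5.9
position: [0.5226, -0.0899, 0.2603]
tool_rot: [3.135, -0.207, 0.0]
ft_force: [4.4, 3.4, 5.7]
grip_width: 0.205
grip_force: 20.0
```

Emit:
play_rows --increments '[[[0,0.005,0,0,0,0,-1],[0,0.01,0,0,0,0,-1],[0,0.01,0,0,0,0,-1]]]'

```text
time: 6.2
position: [0.5225, -0.091, 0.2603]
tool_rot: [3.135, -0.207, 0.0]
ft_force: [3.2, 4.1, 4.7]
grip_width: 0.208
grip_force: 20.0
```

Emit:
play_rows --increments '[[[0,0.005,0,0,0,0,-1],[0,0.01,0,0,0,0,-1],[0,0.01,0,0,0,0,-1]]]'

```text
time: 6.5
position: [0.5224, -0.0917, 0.2603]
tool_rot: [-3.135, 0.207, -0.0]
ft_force: [3.7, 3.6, 5.7]
grip_width: 0.205
grip_force: 20.0
```

Emit:
play_rows --increments '[[[0,0.005,0,0,0,0,-1],[0,0.01,0,0,0,0,-1],[0,0.01,0,0,0,0,-1]]]'

```text
time: 6.8
position: [0.5223, -0.0921, 0.2603]
tool_rot: [-3.134, 0.206, -0.001]
ft_force: [3.5, 4.3, 4.7]
grip_width: 0.202
grip_force: 20.0
```

```bash
cat >> h.py <<'E'
def avg(n=6):
    F=[];P=[]
    for _ in range(n): ctrl.get_image("top"); s=ctrl.get_state(); F.append(s["ft_force"]);P.append(s["position"])
    F=np.mean(F,0);P=np.mean(P,0); print("F",F.round(2),"out-resist",(F[:2]@SX).round(2),"P",P.round(5),"st",np.round(st(P),5),s["time"])
E
python3 -c "
from h import *
avg()"
```

```text
F [3.71 4.86 4.73] out-resist 5.31 P [ 0.52231 -0.09208  0.26029] st [-0.0173 -0.0002] 7.1
```

Emit:
play_rows --increments '[[[0,0.005,0,0,0,0,-1],[0,0.007,0,0,0,0,-1]]]'

```text
time: 7.3
position: [0.5223, -0.0923, 0.2603]
tool_rot: [-3.133, 0.205, -0.001]
ft_force: [4.5, 6.2, 4.4]
grip_width: 0.205
grip_force: 20.0
```

```bash
python3 -c "
from h import *
avg()"
```

```text
F [3.96 5.87 4.54] out-resist 6.34 P [ 0.52229 -0.09231  0.26029] st [-0.01753 -0.00021] 7.6
```

The hook has met the bar: resistance is up about 2.4 N over friction, at about 4.4 N/mm. I'll back off slightly and let it rise.

Emit:
play_rows --increments '[[[0,-0.01,0,0,0,0,-1],[0,-0.01,-0.02,0,0,0,-1],[0,-0.01,-0.04,0,0,0,-1],[0,-0.01,-0.06,0,0,0,-1],[0,-0.01,-0.06,0,0,0,-1]]]'

```text
time: 8.1
position: [0.5223, -0.0922, 0.266]
tool_rot: [-3.134, 0.206, -0.0]
ft_force: [4.3, 4.0, 4.4]
grip_width: 0.21
grip_force: 20.0
```

```bash
python3 -c "
from h import *
avg(4)"
```

```text
F [3.8  3.86 3.4 ] out-resist 4.33 P [ 0.52229 -0.09219  0.26604] st [-0.01741 -0.0002 ] 8.3
```

Emit:
play_rows --increments '[[[0,-0.006,-0.02,0,0,0,-1],[0,-0.006,-0.04,0,0,0,-1],[0,-0.006,-0.06,0,0,0,-1],[0,-0.006,-0.06,0,0,0,-1]]]'

```text
time: 8.7
position: [0.5223, -0.0921, 0.2719]
tool_rot: [3.135, -0.207, 0.0]
ft_force: [4.4, 3.4, 2.8]
grip_width: 0.207
grip_force: 20.0
```

```bash
python3 -c "
from h import *
avg(4)"
```

```text
F [4.16 3.1  2.41] out-resist 3.63 P [ 0.52228 -0.09212  0.27187] st [-0.01735 -0.00018] 8.9
```

Emit:
play_rows --increments '[[[0,0,0,0,0,0,-0.45],[0,0,0,0,0,0,-0.45],[0,0,0,0,0,0,-0.45],[0,0,0,0,0,0,-0.45],[0,0,0,0,0,0,-0.45],[0,0,0,0,0,0,-0.45]]]'

```text
time: 9.5
position: [0.522, -0.0921, 0.2721]
tool_rot: [3.134, -0.207, -0.001]
ft_force: [0.4, 0.2, 0.5]
grip_width: 0.278
grip_force: 0.0
```

```bash
python3 -c "
from h import *
avg(3); print(ctrl.get_state()['grip_width'])
a=snap('side','s3')[225:365,205:335,::-1]; cv2.imwrite('pics/s3c.png',cv2.resize(a,None,fx=4.2,fy=4.2,interpolation=cv2.INTER_CUBIC)); print(red(snap('side','x3')))"
```

```text
F [-0.44 -0.4  -0.02] out-resist -0.46 P [ 0.52216 -0.09202  0.27222] st [-1.727e-02 -4.000e-05] 9.65
0.2778978856026767
[([314, 253, 91, 21, 162], [364.9, 256.7]), ([88, 261, 132, 219, 582], [126.9, 352.3]), ([407, 285, 59, 195, 377], [439.7, 396.2])]
```

View pics/s3c.png

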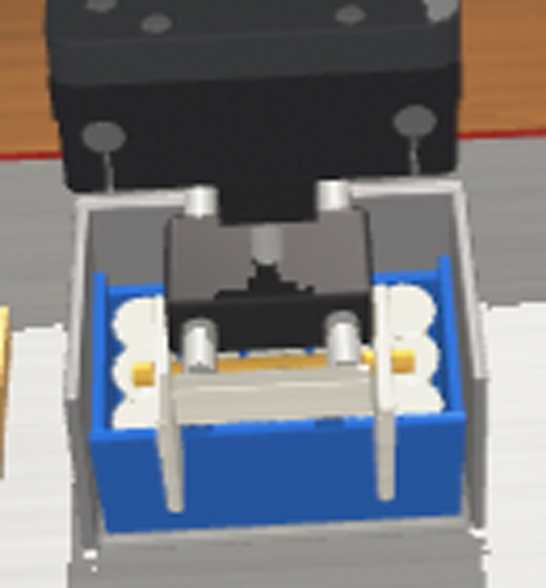

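The fingers are now free of the knob (zero force), the bin is still open, and the bar is under the carriage's front edge. I'll draw inwards with the outer finger, so the spring stays free to hold the hook up.

Emit:
play_rows --increments '[[[0,-0.03,0,0,0,0,-0.45],[0,-0.05,0,0,0,0,-0.45],[0,-0.07,0,0,0,0,-0.45],[0,-0.09,0,0,0,0,-0.45],[0,-0.11,-0.005,0,0,0,-0.45],[0,-0.13,-0.01,0,0,0,-0.45],[0,-0.15,-0.015,0,0,0,-0.45],[0,-0.15,-0.015,0,0,0,-0.45]]]'

```text
time: 10.55
position: [0.524, -0.0789, 0.2737]
tool_rot: [3.132, -0.209, -0.0]
ft_force: [-1.0, -6.3, 0.0]
grip_width: 0.278
grip_force: 2.4
```

```bash
python3 -c "
from h import *
avg(3)
a=snap('side','s4')[225:365,205:335,::-1]; cv2.imwrite('pics/s4c.png',cv2.resize(a,None,fx=4.2,fy=4.2,interpolation=cv2.INTER_CUBIC))"
```

```text
F [ 0.09 -4.92  0.24] out-resist -4.87 P [ 0.52401 -0.07888  0.27369] st [-0.004   -0.00014] 10.7
```

View pics/s4c.png

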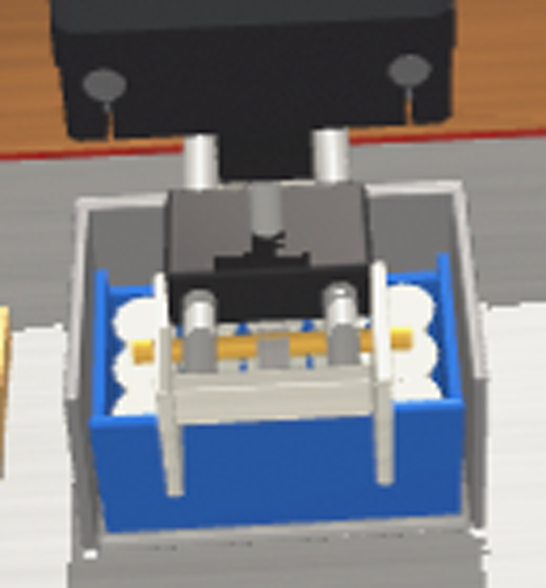

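The bar has moved in, from crop row 362 to about 347, and the hook's lip shows in front of it at (273,350), so it is caught. Continuing.

Emit:
play_rows --increments '[[[0,-0.02,-0.003,0,0,0,-0.45],[0,-0.04,-0.006,0,0,0,-0.45],[0,-0.06,-0.01,0,0,0,-0.45],[0,-0.08,-0.01,0,0,0,-0.45],[0,-0.09,-0.01,0,0,0,-0.45],[0,-0.1,-0.01,0,0,0,-0.45],[0,-0.1,-0.01,0,0,0,-0.45]]]'

```text
time: 11.45
position: [0.5254, -0.0693, 0.2748]
tool_rot: [3.131, -0.209, 0.0]
ft_force: [-0.6, -5.8, 0.8]
grip_width: 0.277
grip_force: 2.9
```

```bash
cat >> h.py <<'E'
def bar():
    P=[]
    im=ctrl.get_image("side"); h=cv2.cvtColor(im,cv2.COLOR_RGB2HSV)
    m=((h[...,0]>12)&(h[...,0]<28)&(h[...,1]>150)&(h[...,2]>100)); m[:,:230]=0;m[:,310:]=0;m[:285]=0;m[:,245:295]=0
    y,x=np.nonzero(m); print("bar px",x.mean().round(1),y.mean().round(2),len(x))
E
python3 -c "
from h import *
avg(4);bar()"
```

```text
F [-0.22 -5.1  -0.51] out-resist -5.09 P [ 0.52535 -0.06928  0.27474] st [ 0.00569 -0.0002 ] 11.65
bar px 268.2 300.83 35
```

Emit:
play_rows --increments '[[[0,-0.015,-0.003,0,0,0,-0.45],[0,-0.03,-0.005,0,0,0,-0.45],[0,-0.04,-0.005,0,0,0,-0.45],[0,-0.04,-0.005,0,0,0,-0.45]]]'

```text
time: 12.1
position: [0.5259, -0.0654, 0.275]
tool_rot: [3.131, -0.21, -0.0]
ft_force: [0.1, -6.1, -1.2]
grip_width: 0.278
grip_force: 2.9
```

```bash
python3 -c "
from h import *
avg(4);bar()"
```

```text
F [-0.32 -5.95 -1.24] out-resist -5.94 P [ 0.52586 -0.0654   0.275  ] st [ 0.00961 -0.00019] 12.3
bar px 268.9 297.91 32
```

Emit:
play_rows --increments '[[[0,-0.005,0,0,0,0,-0.45],[0,-0.01,0,0,0,0,-0.45],[0,-0.01,0,0,0,0,-0.45]]]'

```text
time: 12.65
position: [0.526, -0.0646, 0.275]
tool_rot: [3.131, -0.21, -0.0]
ft_force: [-0.7, -6.8, -1.4]
grip_width: 0.275
grip_force: 3.1
```

```bash
python3 -c "
from h import *
avg(4);bar()"
```

```text
F [ 0.27 -6.18 -0.81] out-resist -6.09 P [ 0.52596 -0.06457  0.275  ] st [ 0.01044 -0.00018] 12.85
bar px 264.3 297.21 33
```

Emit:
play_rows --increments '[[[0,-0.005,0,0,0,0,-0.45],[0,-0.01,0,0,0,0,-0.45],[0,-0.01,0,0,0,0,-0.45]]]'

```text
time: 13.2
position: [0.5261, -0.0636, 0.275]
tool_rot: [3.131, -0.21, -0.0]
ft_force: [-0.1, -6.7, -1.5]
grip_width: 0.276
grip_force: 3.1
```

```bash
python3 -c "
from h import *
avg(4);bar()"
```

```text
F [-0.54 -6.31 -1.19] out-resist -6.32 P [ 0.52611 -0.06363  0.27502] st [ 0.01139 -0.0002 ] 13.4
bar px 265.9 297.03 31
```

Emit:
play_rows --increments '[[[0,-0.005,0,0,0,0,-0.45],[0,-0.01,0,0,0,0,-0.45],[0,-0.01,0,0,0,0,-0.45]]]'

```text
time: 13.75
position: [0.5262, -0.0627, 0.275]
tool_rot: [3.131, -0.21, -0.0]
ft_force: [-0.6, -5.3, -1.1]
grip_width: 0.27
grip_force: 3.1
```

```bash
python3 -c "
from h import *
avg(4);bar()"
```

```text
F [-0.02 -6.42 -1.15] out-resist -6.37 P [ 0.52623 -0.06267  0.27502] st [ 0.01236 -0.0002 ] 13.95
bar px 267.7 295.87 31
```

Emit:
play_rows --increments '[[[0,-0.005,0,0,0,0,-0.45],[0,-0.01,0,0,0,0,-0.45],[0,-0.01,0,0,0,0,-0.45]]]'

```text
time: 14.3
position: [0.5264, -0.0617, 0.275]
tool_rot: [3.131, -0.21, -0.0]
ft_force: [-0.2, -5.7, -1.5]
grip_width: 0.273
grip_force: 3.2
```

```bash
python3 -c "
from h import *
avg(4);bar()"
```

```text
F [-0.34 -6.67 -0.74] out-resist -6.66 P [ 0.52636 -0.06172  0.27502] st [ 0.01332 -0.0002 ] 14.5
bar px 268.1 295.44 39
```

Emit:
play_rows --increments '[[[0,-0.005,0,0,0,0,-0.45],[0,-0.01,0,0,0,0,-0.45],[0,-0.01,0,0,0,0,-0.45]]]'

```text
time: 14.85
position: [0.5265, -0.0611, 0.275]
tool_rot: [3.13, -0.21, -0.0]
ft_force: [-0.1, -7.0, -0.8]
grip_width: 0.28
grip_force: 3.6
```

```bash
python3 -c "
from h import *
avg(4);bar()
im=cv2.imread('pics/s1.png')
for e in(0,.0016):
  for t in(.26,.06,.045,.02,0):
    x=-.088*np.sin(t)+e*np.cos(t);z=.055+.088*np.cos(t)+e*np.sin(t)
    print(e,t,proj('side',[[*(O+SX*x+SY*y),z] for y in(-.032,.032)]).round(1).tolist())"
```

```text
F [ 0.43 -7.55 -1.25] out-resist -7.42 P [ 0.52646 -0.06115  0.27503] st [ 0.0139  -0.00022] 15.05
bar px 267.0 295.25 36
0 0.26 [[301.0, 312.3], [239.7, 315.7]]
0 0.06 [[299.9, 298.8], [239.6, 302.1]]
0 0.045 [[299.8, 297.9], [239.6, 301.2]]
0 0.02 [[299.7, 296.4], [239.7, 299.7]]
0 0 [[299.5, 295.3], [239.7, 298.5]]
0.0016 0.26 [[300.9, 311.0], [239.6, 314.4]]
0.0016 0.06 [[299.8, 297.7], [239.6, 301.0]]
0.0016 0.045 [[299.7, 296.8], [239.7, 300.1]]
0.0016 0.02 [[299.6, 295.4], [239.7, 298.6]]
0.0016 0 [[299.4, 294.3], [239.7, 297.5]]
```

The last step met the shut stop: resistance rose, the tool moved only 0.6 mm of 1 mm, and the bar is at row 295 (predicted for shut: 296). Letting go.

Emit:
play_rows --increments '[[[0,0.01,0,0,0,0,-0.45],[0,0.03,0,0,0,0,-0.3],[0,0.04,0,0,0,0,-0.1],[0,0.04,0,0,0,0,0.1],[0,0.04,0,0,0,0,0.1],[0,0.04,-0.4,0,0,0,0.1],[0,0.04,-0.8,0,0,0,0.1],[0,0.04,-1,0,0,0,0.1]]]'

```text
time: 15.9
position: [0.5271, -0.0615, 0.3789]
tool_rot: [3.135, -0.206, 0.007]
ft_force: [1.1, 0.6, -0.4]
grip_width: 0.547
grip_force: 0.0
```

```bash
python3 -c "
from h import *
avg(4);bar()
im=snap('side','s5');r=red(im)[0];print(r)
r2=[q for q in red(snap('top','t5'))]; print(r2)
cv2.imwrite('pics/s5c.png',cv2.resize(im[195:355,205:335,::-1],None,fx=3.7,fy=3.7,interpolation=cv2.INTER_CUBIC))
for p in(0,.007,.016): print(p,proj('side',[*(O+SX*.011),.230-p]))"
```

```text
F [0.25 0.2  0.31] out-resist 0.23 P [ 0.52711 -0.06165  0.378  ] st [ 0.01349 -0.00093] 16.1
bar px 267.0 295.25 36
([257, 215, 18, 34, 571], [265.6, 231.0])
[([239, 155, 276, 271, 840], [324.1, 263.9])]
0 [[265.87503304 225.78996459]]
0.007 [[266.18244457 231.38065842]]
0.016 [[266.57133321 238.44874673]]
```

View pics/s5c.png

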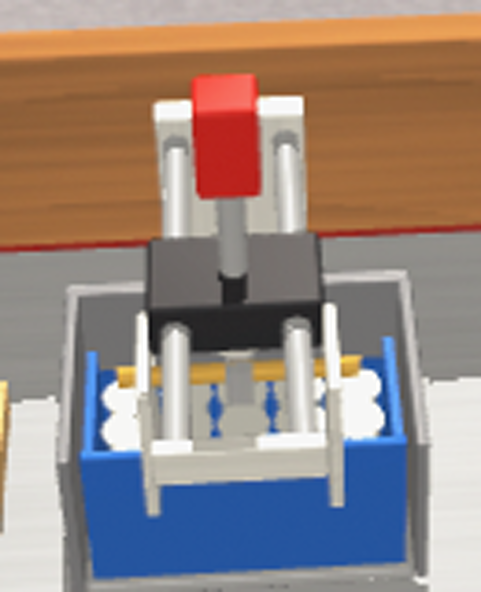

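The bin is shut, with the bar at row 295 and not moving after release. The lip stands in front of the bar at crop (240,365). The knob centre at row 231.0 matches a plunger press of about 7 mm. Handing in.

```bash
python3 -c "
from h import *
print(ctrl.close_job())"
```

```text
the job is handed in; nothing more can be done
None
```

I handed the job in at about 16 s: the bin is shut with the bar held in the hook, the gripper is clear, and the jar, spoon and thermometer were not touched; the hand-in gave no verdict.

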